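# Stamp the rating plate

## Task

On the bench is a rating plate on a sprung platen, with an outlined circle and an outlined square on it. Take the hand stamp with the round foot from the cork rest, hold it upright and press its foot squarely down inside the circle until the platen has sunk at least half-way, without ramming it, then lift it straight up without letting it slide out of place. Stand the stamp upright on the cork rest again and let go; leave the square stamp standing where it is.

Things in the scene. Friction and masses are not known exactly. Their poses are not given: they have to be found in the camera images.
- stamp_round_mid (a point): Centre (half-way up, 46 mm above its underside) of the loose hand stamp to use: round all over, 93 mm tall, 0.1 to 0.2 kg, steel foot 30 mm in diameter and 12 mm high, thin steel neck 18 mm in diameter up to 28 mm, then a straight round black plastic handle 24 mm in diameter from 28 to 90 mm with two thin steel bands. z points up along the stamp. Stands upright on the cork rest.
- stamp_round_foot (a point): Centre of the underside of the round stamp's foot, the face that marks, 46 mm below its centre. z points up along the stamp.
- stamp_square_mid (a point): Centre (46 mm above its underside) of the other loose hand stamp, which is not used: 92 mm tall, square foot 30 x 30 mm, square black handle 24 x 24 mm. Stands on the same rest, its middle 100 mm from the round stamp's; which of the two stands left varies.
- rest: Flat brown cork rest, fixed, 76 (x) x 176 (y) x 6 mm, no rim. Origin at the centre of its underside, its top is 6 mm higher. The stamps stand on its long centre line, 50 mm either side of the middle. Right or left of the nest.
- nest: Stamping nest, fixed to the bench: dark steel base 94 (x) x 150 (y) x 10 mm with four guide bolts that carry the grey sprung platen 82 x 134 mm, on it the aluminium rating plate 62 x 122 mm with the black outlined circle (at the nest's +y side) and square (at its -y side), each centred 30 mm from the middle. Origin at the centre of the base's underside; the rating plate's flat top is 32 mm above it when not pressed. Nothing stands above the plate.
- ring (a point): Centre of the outlined circle (48 mm in diameter) on the top of the rating plate, 32 mm above the bench when not pressed. It sinks with the platen.
- platen (a joint): How far the sprung platen is pressed down, in m: 0 at rest, stops hard at 0.010. It starts to give at about 4.5 N and takes 1 N more for each mm (about 9.5 N at 5 mm, 14.5 N at 10 mm); it springs back up by itself.

How it is judged:
By the outcome, as a careful person would: the job done as asked, in the order asked, and still so for the second after the job is handed in, with the robot touching nothing.
It also fails if it takes over 54 s, if anything falls off the work surface, if the arm or the gripper's body presses on something with over 40 N, if the wrist force passes 120 N, or if a joint passes its speed limit or range.

## Robot

A 6-joint arm with a two-finger parallel gripper is mounted at the origin on a cart in front of the work surface, level with it; the furniture and walls round the work are solid. World frame = base frame: x ahead of the robot, y to its left, z up, the work surface at z = 0. Lengths are in mm, angles in rad, forces in N, time in s.
With the tool pointing down it reaches from about 350 to 875 mm from the base axis. Payload 4.2 kg.
Tool frame: the origin (TCP) lies midway between the tips of the shut fingers; the grasp point (between the pads) lies 19 mm behind it; y points along the fingers, x is the direction in which the jaws open and shut, and the axes are right-handed (so a half turn about y gives the same grasp; the last joint's range is limited). The gripper opens to 85 mm and grips with 20 to 120 N. Pads are 22 mm wide; open, the fingers measure 114 mm over their backs; the gripper's body (76 mm by 85 mm) begins 54 mm behind the grasp point. The pads swing forward as they close: fully open they stand 13 mm farther back than shut.
Start: joints at [1.537, 0.385, 0.008, 0, -1.194, -0.259], TCP at [180.364, 598.388, 231.312] pointing down, gripper open.
Joint ranges: [-3.14, 3.14], [-1.21, 2.06], [-1.07, 1.41], [-3.16, 2.05], [-2.99, -0.16], [-3.1, 3.1]. Speed limits (rad/s): [2.79, 2.79, 3.14, 3.14, 3.14, 3.14].

## Interface

Orientations are given as a unit quaternion [x, y, z, w].
In Python, from bench import read_state, get_image, job_done gives the robot as it stands.
- The arm moves only by the tool play_rows, never from a script. Its argument "series" is a list of rows, each a list of 7 numbers: the shift along the tool's x, y, z in m, then the turn, a rotation vector about the tool's x, y, z in rad, then the finger opening in m, from 0 to 0.0854. In form: [[x, y, z, wx, wy, wz, claw], ...]. A call has 1 to 10 rows; each row shifts and turns the pose as measured when the row begins, along the tool's axes as they then stand; what a row does not reach is not made up. A row lasts 1/10 s, in which the tool goes at most 50 mm and 8.59 degrees, less where a joint would pass 70% of its speed; a pose out of reach is approached as far as the arm can. A call with a gripper value outside its range is refused whole. The fingers move at their own pace and stop on an object; the grip force is fixed at half the most. Time passes only in rows, so rows that do not move let the fingers close. It gives the time, the measured TCP pose, the force and the opening at its end, in the units of the state.
- read_state(): the state, without advancing time (a new reading comes with each control period).
- get_image(name): name is "side" or "top" or "wrist"; returns a dict with "color" (480x640x3 uint8, red, green, blue), "intrinsics" (3x3 intrinsics, pixels), "origin" and "orientation" of the camera in the world. Camera axes: x right, y down, z forward; pixel columns grow to the right and rows downward; lengths in mm; the calibration is good to about 2 mm. A picture is of the moment at which its call begins. There is no depth.
- job_done(): hands the job in, once; it reports no verdict.
The state is a dict: "clock": time; "joints": joint angles; "joint_vel": joint speeds; "joint_efforts": joint torques, N m; "position": TCP position; "ee_rot": TCP orientation; "contact_force": force on the tool from outside, world axes, zero at the start; "wrist_torque": the same for the moment, N m; "gripper_width": finger opening in mm.
Only numpy, scipy, OpenCV 4.12 (cv2) and the standard library are available. Lean on these libraries where they do the work, as an engineer would, in place of code of your own. Each camera call takes 0.05 s, during which the arm holds its last target. There are 200 camera calls.

## Working session

There is one attempt and no reset: what is moved stays moved. The work goes in short steps, Python scripts to look and compute and a tool call to move; the robot and the scene stay as the last step left them, time stands still between calls to the robot, and variables do not carry over. Pictures are saved under pics/ and viewed, about 8 in all and at most 12, crops included, and the job is handed in when it is done.

Besides the shell and the picture viewer there is one more tool, called after "Request:" as name(argument=value, ...) on one line, values as JSON. play_rows: Moves the arm, as the interface text tells. Its arguments: {"type":"object","properties":{"series":{"type":"array","items":{"type":"array","items":{"type":"number"}}}},"required":["series"]}

```bash
mkdir -p pics; ls
cat > h.py <<'E'
import numpy as np, cv2
from scipy.spatial.transform import Rotation as R
from bench import read_state, get_image, job_done
def grab(name, fn=None):
    d=get_image(name)
    if fn: cv2.imwrite('pics/'+fn, cv2.cvtColor(d['color'],cv2.COLOR_RGB2BGR))
    return d
def ray(d,u,v,z):
    K=np.array(d['intrinsics']);q=np.array(d['orientation'])
    r=(R.from_matrix(q) if q.shape==(3,3) else R.from_quat(q)).apply(np.linalg.inv(K)@[u,v,1])
    o=np.array(d['origin']).ravel(); return o+r*(z-o[2])/r[2]
def proj(d,p):
    q=np.array(d['orientation']);r=(R.from_matrix(q) if q.shape==(3,3) else R.from_quat(q))
    c=np.array(d['intrinsics'])@r.inv().apply(np.array(p)-np.array(d['origin']).ravel()); return c[:2]/c[2]
E
python3 - <<'E'
from h import *
for n in('side','top'):
    d=grab(n,n+'0.png');print(n,d['origin'],d['orientation'],d['intrinsics'])
print(read_state())
E
```

```text
pics
side [ 387.05752222 -777.33513072  393.50705086] [ 0.83188214 -0.05177384  0.03929356 -0.55113301] [[605.37430486   0.         323.92902496]
 [  0.         605.37430486 249.43446242]
 [  0.           0.           1.        ]]
top [387.33452382  26.71099892 918.35411497] [ 0.70898987 -0.70321169  0.04317907 -0.0310202 ] [[494.33511929   0.         316.48936563]
 [  0.         494.33511929 246.50719589]
 [  0.           0.           1.        ]]
{'clock': 0.1, 'joints': array([ 1.53659739e+00,  3.85497212e-01,  6.75939648e-03, -4.10275817e-04,
       -1.19399885e+00, -2.58605380e-01]), 'joint_vel': array([ 7.12557036e-04, -2.06254906e-03,  4.28408604e-03,  1.69650014e-03,
        1.24943467e-03, -3.29134739e-05]), 'joint_efforts': array([-7.26309099e-04, -3.93317306e+01,  1.88930851e+01,  4.19803530e+00,
       -2.61287540e-03,  5.29755312e-06]), 'position': array([180.23558772, 597.90662773, 230.32283261]), 'ee_rot': array([ 0.42220128, -0.56717038,  0.56807495, -0.42113502]), 'contact_force': array([-0.05950993,  0.84264604,  0.17320588]), 'wrist_torque': array([-0.00411822, -0.03104081,  0.01944238]), 'gripper_width': 85.34944206956288}
```

View pics/top0.png

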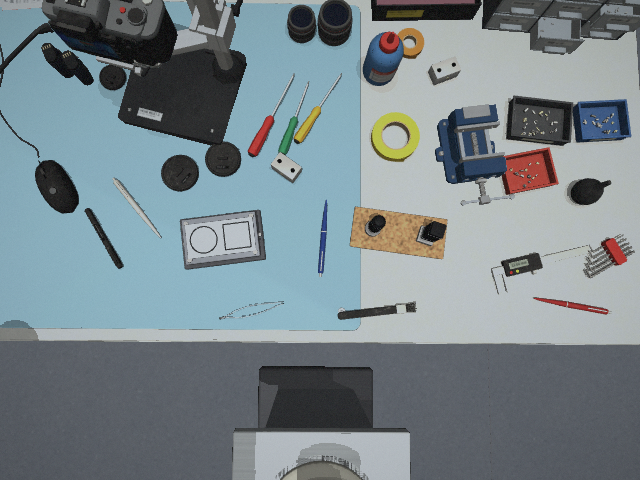

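View pics/side0.png

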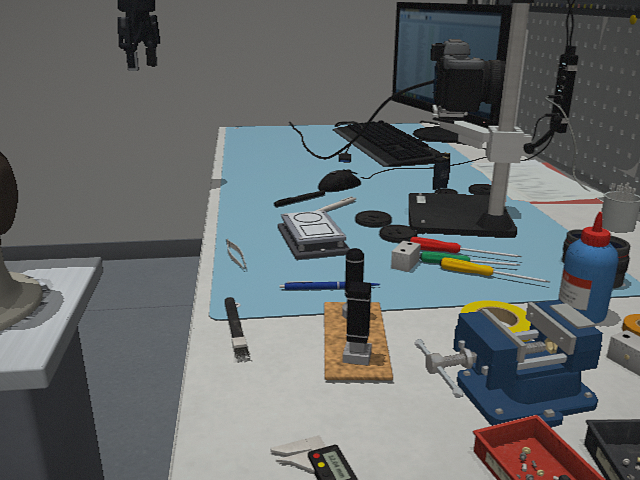

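Run:
```python
from h import *
d=grab('top');c=d['color'];hsv=cv2.cvtColor(c,cv2.COLOR_RGB2HSV)
m=cv2.inRange(hsv,(8,70,60),(22,255,255));m[:190]=0;m[275:]=0;m[:,:340]=0;m[:,460:]=0
cs,_=cv2.findContours(m,0,2);k=max(cs,key=cv2.contourArea);k=cv2.convexHull(k)
b=cv2.boxPoints(cv2.minAreaRect(k));B=np.array([ray(d,u,v,6) for u,v in b]);print(b,B.round(1),B.mean(0))
# plate
g=cv2.cvtColor(c,cv2.COLOR_RGB2GRAY)[205:275,175:270]
t=cv2.inRange(g,0,110)
cs,h=cv2.findContours(t,cv2.RETR_CCOMP,2)
for k in cs:
    if cv2.contourArea(k)>150:
        r=cv2.minAreaRect(k);ce=np.array(r[0])+[175,205];print(ce,r[1],r[2],ray(d,*ce,32).round(1))
q=R.from_quat(read_state()['ee_rot']).as_matrix();print(q.round(3))
big=cv2.resize(c[180:290,160:480],None,fx=2.5,fy=2.5,interpolation=cv2.INTER_CUBIC);cv2.imwrite('pics/c1.png',big[:,:,::-1])
print(ray(d,376,219,99),ray(d,432,230,98))
```

```text
[[349.04996 245.84029]
 [354.5723  206.07951]
 [447.9924  219.05452]
 [442.47006 258.8153 ]] [[ 485.3  -49.2    6. ]
 [ 560.4  -59.5    6. ]
 [ 537.6 -235.     6. ]
 [ 462.7 -223.1    6. ]] [ 511.49576231 -141.69512593    6.        ]
[203.5 239.5] (27.0, 27.0) 90.0 [491.6 215.1  32. ]
[203.00000381 239.5       ] (26.16295051574707, 26.16295051574707) 45.0 [491.6 216.   32. ]
[236.40000534 235.20000076] (26.543432235717773, 27.03957176208496) 82.87498474121094 [500.  156.3  32. ]
[236.60770035 235.36153793] (26.171327590942383, 26.667465209960938) 82.87498474121094 [499.7 155.9  32. ]
[222.3230896 239.0846138] (50.85424041748047, 82.73116302490234) 82.87498474121094 [492.7 181.4  32. ]
[219.81884003 237.65306854] (46.26628875732422, 76.6218490600586) 82.9834976196289 [495.2 186.   32. ]
[[-0.289 -0.     0.957]
 [-0.957 -0.002 -0.289]
 [ 0.002 -1.     0.   ]]
[521.12311758 -86.75675796  99.        ] [ 503.52679046 -181.18874503   98.        ]
```

View pics/c1.png

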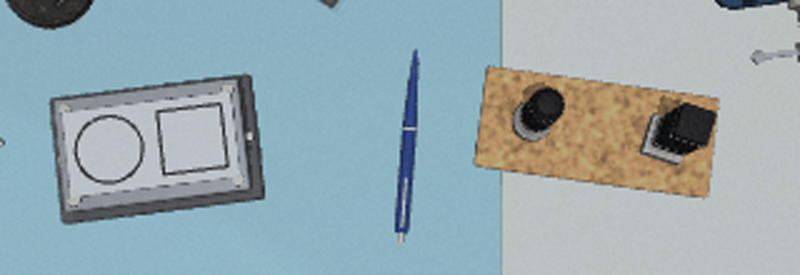

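The plate's circle is at px (203,239.5), which gives about (491.6, 215.5). The round stamp is at the left end of the rest, at about (519, -92). Next I move above it.

Request:
play_rows(series=[[0.035,0,0.0325,0,0,0,0.085],[0.035,0,0.0325,0,0,0,0.085],[0.035,0,0.0325,0,0,0,0.085],[0.035,0,0.0325,0,0,0,0.085],[0.035,0,0.0325,0,0,0,0.085],[0.035,0,0.0325,0,0,0,0.085],[0.035,0,0.0325,0,0,0,0.085],[0.035,0,0.0325,0,0,0,0.085]])

```text
clock: 0.95
position: [350.8, 246.2, 227.4]
ee_rot: [0.426, -0.564, 0.567, -0.423]
contact_force: [1.5, 1.4, 0.5]
gripper_width: 85.2
```

Tracking is good. I'll make a helper that converts world displacement to tool axes.

```bash
cat >> h.py <<'E'
def todo(target, jaw=None):
    "tool-axis shift (mm) to target, turn (rad) that makes tool y straight down and jaw (x) at heading jaw (deg, mod 180)"
    s=read_state();M=R.from_quat(s['ee_rot']);x=M.as_matrix()[:,0]
    print('pos',s['position'].round(1),'F',s['contact_force'].round(1),'w',round(s['gripper_width'],1),'t',s['clock'])
    print('shift',M.inv().apply(np.array(target)-s['position']).round(1))
    if jaw is not None:
        best=[]
        for a in(jaw,jaw+180):
            a=np.radians(a);X=np.array([np.cos(a),np.sin(a),0]);Y=np.array([0,0,-1.])
            T=R.from_matrix(np.c_[X,Y,np.cross(X,Y)]);best.append((M.inv()*T).as_rotvec())
        print('turn',[b.round(3) for b in best], 'joints',s['joints'].round(2))
E
python3 -c "
from h import *
todo((518.5,-92,225),-7.4)"
```

```text
pos [350.8 246.2 227.4] F [1.5 1.4 0.5] w 85.2 t 0.95
shift [278.    4.3 255.4]
turn [array([ 0.005, -1.725,  0.005]), array([-0.005,  1.417,  0.005])] joints [ 1.    0.05 -0.45  0.   -1.08  0.29]
```

Request:
play_rows(series=[[0.0348,0,0.032,0,0,0,0.085],[0.0348,0,0.032,0,0,0,0.085],[0.0348,0,0.032,0,0,0,0.085],[0.0348,0,0.032,0,0,0,0.085],[0.0348,0,0.032,0,0,0,0.085],[0.0348,0,0.032,0,0,0,0.085],[0.0348,0,0.032,0,0,0,0.085],[0.0348,0,0.032,0,0,0,0.085],[0,0,0,0,0.1417,0,0.085],[0,0,0,0,0.1417,0,0.085]])

```text
clock: 1.95
position: [523.4, -114.4, 228.1]
ee_rot: [0.337, -0.621, 0.624, -0.335]
contact_force: [0.0, 0.2, -0.3]
gripper_width: 85.3
```

Request:
play_rows(series=[[0,0,0,0,0.1417,0,0.085],[0,0,0,0,0.1417,0,0.085],[0,0,0,0,0.1417,0,0.085],[0,0,0,0,0.1417,0,0.085],[0,0,0,0,0.1417,0,0.085],[0,0,0,0,0.1417,0,0.085],[0,0,0,0,0.1417,0,0.085],[0,0,0,0,0.1417,0,0.085],[0,0,0,0,0,0,0.085]])

```text
clock: 2.85
position: [521.2, -116.0, 224.3]
ee_rot: [-0.066, -0.702, 0.705, 0.073]
contact_force: [-1.0, -0.5, -0.1]
gripper_width: 85.0
```

```bash
python3 -c "
from h import *
todo((518.5,-92,225),-7.4)
d=grab('wrist','w1.png');print(d['origin'],proj(d,(518.5,-92,99)),proj(d,(518.5,-92,18)),proj(d,(518.5,-92,6)))"
```

```text
pos [ 521.2 -116.   224.3] F [-1.  -0.5 -0.1] w 85.0 t 2.85
shift [  7.3  -0.8 -23. ]
turn [array([-0.013,  3.074, -0.007]), array([-0.005, -0.068,  0.008])] joints [ 0.09  0.24 -0.22  0.   -1.12 -0.28]
[ 508.60968089 -184.3352956   367.8125517 ] [324.60450389 265.0406467 ] [322.31340563 239.37019233] [322.05529401 236.47819834]
```

View pics/w1.png

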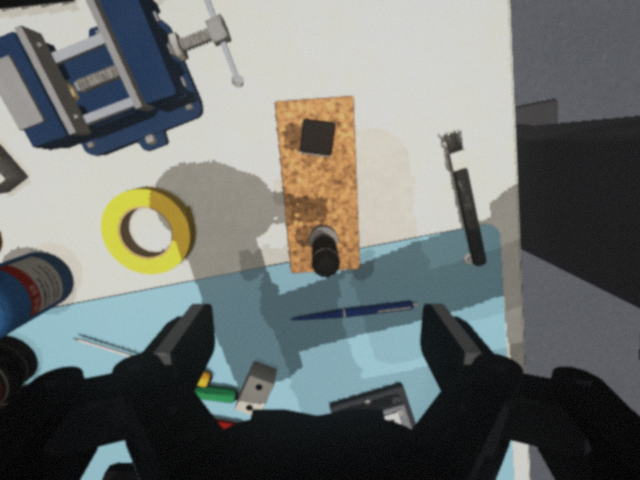

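```bash
python3 -c "
from h import *
d=grab('wrist');g=cv2.cvtColor(d['color'],cv2.COLOR_RGB2GRAY)[215:300,300:352]
m=cv2.inRange(g,0,45);n,l,s,c=cv2.connectedComponentsWithStats(m);i=1+s[1:,4].argmax();print(s[i],c[i]+[300,215])
# handle top disc: lower end of blob
x,y,w,h,_=s[i];r=w/2;u,v=300+x+w/2,215+y+h-r;print(u,v,r,ray(d,u,v,98))
todo((518.5,-92,225),-7.4)"
```

```text
[ 13  20  26  41 805] [324.42360248 256.09068323]
326.0 263.0 13.0 [517.02187623 -93.1530902   98.        ]
pos [ 521.2 -116.   224.3] F [ 0.4  0.7 -0.4] w 84.7 t 2.95
shift [  7.3  -0.7 -23. ]
turn [array([-0.013,  3.077, -0.007]), array([-0.005, -0.065,  0.008])] joints [ 0.09  0.24 -0.22  0.   -1.12 -0.28]
```

Request:
play_rows(series=[[0.008,0,-0.0235,-0.005,-0.065,0.008,0.085],[0,0,0,0,0,0,0.085]])

```text
clock: 3.15
position: [517.8, -91.2, 223.9]
ee_rot: [0.043, 0.706, -0.706, -0.044]
contact_force: [0.8, 0.2, -0.1]
gripper_width: 85.0
```

```bash
python3 -c "
from h import *
todo((518,-92.3,58),-7.4)"
```

```text
pos [517.8 -91.2 223.9] F [ 0.8  0.2 -0.1] w 85.0 t 3.15
shift [ -0.4 165.9   1.1]
turn [array([ 1.000e-03, -3.135e+00, -1.000e-03]), array([0.   , 0.006, 0.   ])] joints [ 0.13  0.22 -0.24 -0.   -1.1  -0.26]
```

Request:
play_rows(series=[[0,0.03,0.001,0,0.006,0,0.085],[0,0.03,0,0,0,0,0.085],[0,0.03,0,0,0,0,0.085],[0,0.02,0,0,0,0,0.085],[0,0.02,0,0,0,0,0.085],[0,0,0,0,0,0,0.085]])

```text
clock: 3.75
position: [520.1, -93.4, 91.7]
ee_rot: [-0.044, -0.706, 0.706, 0.04]
contact_force: [-0.8, 0.6, -0.2]
gripper_width: 84.9
```

```bash
python3 -c "
from h import *
todo((518,-92.3,58),-7.4)
d=grab('wrist','w2.png');print(proj(d,(518,-92.3,99)))
d=grab('side','s2.png');c=d['color'][200:440,240:480];cv2.imwrite('pics/s2c.png',cv2.resize(c,None,fx=2.5,fy=2.5)[:,:,::-1])"
```

```text
pos [520.1 -93.4  91.7] F [-0.8  0.6 -0.2] w 84.9 t 3.75
shift [ 2.4 33.6 -0.9]
turn [array([-0.008, -3.131, -0.   ]), array([ 0.   ,  0.011, -0.005])] joints [ 0.13  0.37 -0.42  0.   -0.78 -0.25]
[322.08038258 317.10908585]
```

View pics/w2.png

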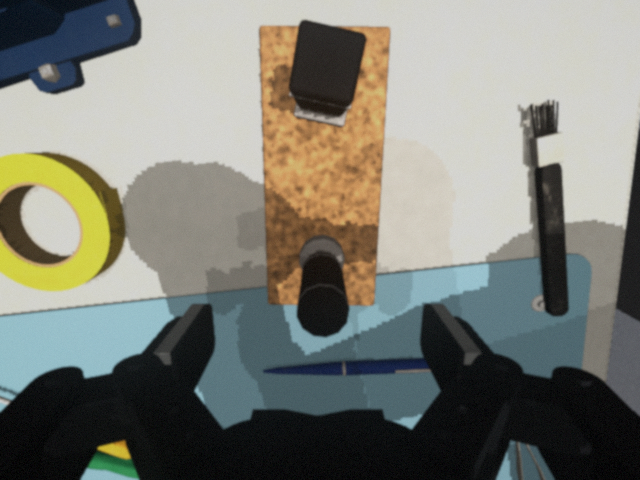

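The stamp top is at about (323,312), between the fingers, against a prediction of (322,317). I'll shift about 1.5 mm toward -y, descend and close.

Request:
play_rows(series=[[0.0025,0.012,0,0,0.011,-0.005,0.085],[0,0.012,0,0,0,0,0.085],[0,0.0095,0,0,0,0,0.085],[0,0,0,0,0,0,0.085]])

```text
clock: 4.25
position: [522.8, -93.0, 61.9]
ee_rot: [0.05, 0.706, -0.705, -0.041]
contact_force: [0.5, -0.1, 0.5]
gripper_width: 85.2
```

```bash
python3 -c "
from h import *
todo((518,-93.8,58),-7.4)"
```

```text
pos [522.8 -93.   61.9] F [ 0.5 -0.1  0.5] w 85.2 t 4.25
shift [4.7 3.8 1.4]
turn [array([-2.100e-02, -3.141e+00, -3.000e-03]), array([ 0.002,  0.   , -0.013])] joints [ 0.13  0.41 -0.45  0.   -0.7  -0.26]
```

Request:
play_rows(series=[[0.0047,0.002,0.001,0.002,0,-0.013,0.085],[0,0,0,0,0,0,0.085]])

```text
clock: 4.45
position: [517.7, -93.5, 59.5]
ee_rot: [-0.045, -0.706, 0.706, 0.046]
contact_force: [-0.1, -0.0, 1.0]
gripper_width: 85.0
```

```bash
python3 -c "
from h import *
todo((518,-93.8,58),-7.4)"
```

```text
pos [517.7 -93.5  59.5] F [-0.1 -0.   1. ] w 85.0 t 4.45
shift [-0.4  1.5  0.3]
turn [array([ 2.000e-03, -3.141e+00,  0.000e+00]), array([-0.   ,  0.001,  0.001])] joints [ 0.13  0.41 -0.45  0.   -0.71 -0.26]
```

Request:
play_rows(series=[[0,0,0,0,0,0,0.034],[0,0,0,0,0,0,0.034],[0,0,0,0,0,0,0.034],[0,0,0,0,0,0,0.034],[0,0,0,0,0,0,0.034]])

```text
clock: 4.95
position: [518.5, -93.4, 60.7]
ee_rot: [0.046, 0.706, -0.706, -0.045]
contact_force: [-0.7, 0.8, -0.2]
gripper_width: 34.0
```

```bash
python3 -c "
from h import *
todo((518,-93.8,58),-7.4)
d=grab('wrist','w3.png')"
```

```text
pos [518.5 -93.4  60.7] F [-0.7  0.8 -0.2] w 34.0 t 4.95
shift [0.5 2.7 0.5]
turn [array([-2.00e-03, -3.14e+00, -0.00e+00]), array([ 0.   ,  0.001, -0.001])] joints [ 0.13  0.41 -0.45  0.   -0.71 -0.26]
```

View pics/w3.png

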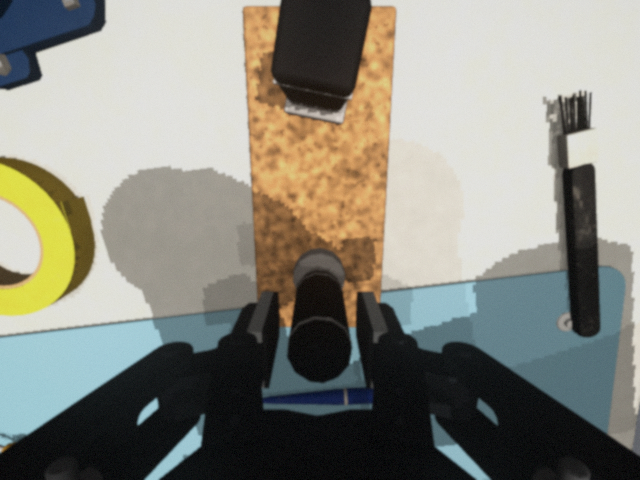

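The stamp top (289-350, centre about 319.5) sits centred between the pads (278-358). I'll close.

Request:
play_rows(series=[[0,0,0,0,0,0,0.026],[0,0,0,0,0,0,0.018],[0,0,0,0,0,0,0.01],[0,0,0,0,0,0,0.01],[0,0,0,0,0,0,0.01],[0,0,0,0,0,0,0.01]])

```text
clock: 5.6
position: [518.3, -93.4, 60.9]
ee_rot: [0.046, 0.706, -0.706, -0.045]
contact_force: [-0.4, 0.2, 0.6]
gripper_width: 22.9
```

```bash
python3 -c "
from h import *
todo((518,-93.8,58),-7.4)"
```

```text
pos [518.3 -93.4  60.9] F [-0.4  0.2  0.6] w 22.9 t 5.6
shift [0.3 2.9 0.5]
turn [array([-2.00e-03, -3.14e+00, -0.00e+00]), array([ 0.   ,  0.001, -0.001])] joints [ 0.13  0.41 -0.45  0.   -0.71 -0.26]
```

Request:
play_rows(series=[[0,-0.01,0,0,0,0,0.01],[0,-0.02,0,0,0,0,0.01],[0,-0.03,0,0,0,0,0.01],[0,-0.03,0,0,0,0,0.01],[0,-0.02,0,0,0,0,0.01],[0,0,0,0,0,0,0.01]])

```text
clock: 6.2
position: [516.5, -93.5, 174.8]
ee_rot: [-0.044, -0.706, 0.706, 0.047]
contact_force: [1.1, -0.5, -3.0]
gripper_width: 22.5
```

```bash
python3 -c "
from h import *
todo((491.6,215.5,160),-7.4)"
```

```text
pos [516.5 -93.5 174.8] F [ 1.1 -0.5 -3. ] w 22.5 t 6.2
shift [  64.4   14.9 -303.3]
turn [array([ 6.000e-03, -3.141e+00,  1.000e-03]), array([-0.   ,  0.   ,  0.004])] joints [ 0.13  0.27 -0.32 -0.   -0.99 -0.26]
```

Request:
play_rows(series=[[0.0065,0,-0.03,0,0,0.004,0.01],[0.0065,0,-0.03,0,0,0,0.01],[0.0065,0,-0.03,0,0,0,0.01],[0.0065,0,-0.03,0,0,0,0.01],[0.0065,0,-0.03,0,0,0,0.01],[0.0065,0,-0.03,0,0,0,0.01],[0.0065,0,-0.03,0,0,0,0.01],[0.0065,0,-0.03,0,0,0,0.01],[0.0065,0,-0.03,0,0,0,0.01],[0,0,0,0,0,0,0.01]])

```text
clock: 7.2
position: [486.1, 189.5, 163.7]
ee_rot: [-0.043, -0.704, 0.707, 0.054]
contact_force: [-0.8, 0.1, -2.0]
gripper_width: 22.5
```

```bash
python3 -c "
from h import *
todo((491.6,215.5,120),-7.4)"
```

```text
pos [486.1 189.5 163.7] F [-0.8  0.1 -2. ] w 22.5 t 7.2
shift [ -2.6  43.5 -26.8]
turn [array([-0.025,  3.134, -0.01 ]), array([-0.006, -0.008,  0.016])] joints [ 0.68  0.28 -0.33 -0.01 -0.98 -0.81]
```

Request:
play_rows(series=[[-0.0025,0.01,-0.027,-0.006,-0.008,0.016,0.01],[0,0.015,0,0,0,0,0.01],[0,0.015,0,0,0,0,0.01],[0,0,0,0,0,0,0.01]])

```text
clock: 7.6
position: [489.3, 215.0, 118.1]
ee_rot: [-0.043, -0.704, 0.707, 0.047]
contact_force: [0.3, -0.6, -2.5]
gripper_width: 22.2
```

```bash
python3 -c "
from h import *
todo((491.6,215.5,110),-7.4)"
```

```text
pos [489.3 215.  118.1] F [ 0.3 -0.6 -2.5] w 22.2 t 7.6
shift [-2.2  8.1 -0.8]
turn [array([ 0.009, -3.141,  0.007]), array([-0.005,  0.001,  0.006])] joints [ 0.72  0.35 -0.36 -0.   -0.87 -0.84]
```

Request:
play_rows(series=[[-0.0022,0.016,-0.0008,-0.005,0,0.006,0.01],[0,0,0,0,0,0,0.01]])

```text
clock: 7.8
position: [491.0, 214.0, 101.1]
ee_rot: [-0.045, -0.705, 0.706, 0.046]
contact_force: [0.4, -0.7, -1.2]
gripper_width: 22.8
```

```bash
python3 -c "
from h import *
todo((491.6,215.5,100),-7.4)
d=grab('wrist','w4.png')
for p in [(491.6,215.5,32),(491.6,215.5,47)]:print(proj(d,p))
e=grab('side','s4.png')
a=d['color'][180:480,120:520];b=cv2.resize(e['color'][150:300,220:420],(400,300))
for p in [(491.6,215.5,32),(491.6,215.5,47)]:print(proj(e,p))
cv2.imwrite('pics/m4.png',cv2.hconcat([a,b])[:,:,::-1])"
```

```text
pos [491.  214.  101.1] F [ 0.4 -0.7 -1.2] w 22.8 t 7.8
shift [-0.4  1.1 -1.6]
turn [array([-2.000e-03,  3.142e+00, -3.000e-03]), array([-0.002, -0.   ,  0.001])] joints [ 0.71  0.37 -0.38  0.   -0.82 -0.84]
[316.06897006 261.51299325]
[316.04124187 269.56154181]
[308.01244168 217.51266721]
[307.99579881 209.40141291]
```

View pics/m4.png

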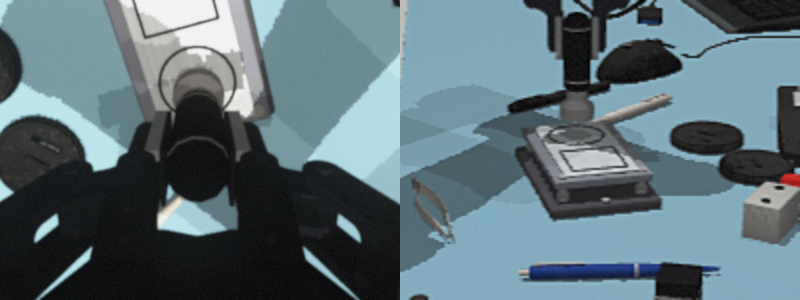

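The circle spans px 280-355 in the wrist view, centre about (317.5, 261), against a prediction of (316, 261.5). The foot's edges are centred at about 318, its front edge at row 247, so it is aligned. I'll correct by 1.6 mm and lower gently.

Request:
play_rows(series=[[-0.0004,0.003,-0.0016,-0.002,0,0.001,0.01],[0,0.005,0,0,0,0,0.01],[0,0,0,0,0,0,0.01]])

```text
clock: 8.2
position: [495.0, 217.5, 97.7]
ee_rot: [0.048, 0.708, -0.703, -0.042]
contact_force: [-0.0, -0.3, -1.7]
gripper_width: 22.6
```

```bash
python3 -c "
from h import *
todo((491.6,215.5,87),-7.4)"
```

```text
pos [495.  217.5  97.7] F [-0.  -0.3 -1.7] w 22.6 t 8.2
shift [ 3.2 10.6  2.5]
turn [array([-0.012, -3.141, -0.011]), array([ 0.007,  0.001, -0.008])] joints [ 0.71  0.38 -0.38  0.   -0.8  -0.84]
```

Request:
play_rows(series=[[0.0032,0.004,0.0025,0.007,0,-0.008,0.01]])

```text
clock: 8.3
position: [492.1, 215.9, 94.4]
ee_rot: [0.046, 0.706, -0.705, -0.045]
contact_force: [-0.5, 1.0, -1.5]
gripper_width: 22.9
```

```bash
python3 -c "
from h import *
todo((491.6,215.5,87),-7.4)"
```

```text
pos [492.1 215.9  94.4] F [-0.5  1.  -1.5] w 22.9 t 8.3
shift [0.5 7.4 0.4]
turn [array([-2.00e-03, -3.14e+00, -2.00e-03]), array([ 0.001,  0.001, -0.001])] joints [ 0.72  0.38 -0.39 -0.   -0.8  -0.84]
```

Request:
play_rows(series=[[0.0005,0.005,0.0004,0.001,0,-0.001,0.01]])

```text
clock: 8.4
position: [491.3, 215.4, 89.2]
ee_rot: [0.045, 0.706, -0.706, -0.045]
contact_force: [-0.4, 0.2, -2.7]
gripper_width: 22.7
```

```bash
python3 -c "
from h import *
todo((491.6,215.5,87),-7.4)"
```

```text
pos [491.3 215.4  89.2] F [-0.4  0.2 -2.7] w 22.7 t 8.4
shift [-0.3  2.2 -0.1]
turn [array([ 0.000e+00, -3.141e+00, -1.000e-03]), array([0.   , 0.001, 0.   ])] joints [ 0.72  0.39 -0.4  -0.   -0.79 -0.84]
```

Aligned. Now the press, in 3 mm steps.

Request:
play_rows(series=[[0,0.003,0,0,0,0,0.01]])

```text
clock: 8.5
position: [491.2, 215.4, 86.0]
ee_rot: [0.045, 0.706, -0.706, -0.045]
contact_force: [-2.1, -0.5, 3.9]
gripper_width: 22.4
```

Request:
play_rows(series=[[0,0.003,0,0,0,0,0.01]])

```text
clock: 8.6
position: [491.2, 215.4, 83.5]
ee_rot: [-0.045, -0.706, 0.706, 0.045]
contact_force: [-2.8, -0.1, 6.7]
gripper_width: 22.6
```

```bash
python3 -c "
from h import *
todo((491.6,215.5,79.5),-7.4)"
```

```text
pos [491.2 215.4  83.5] F [-2.8 -0.1  6.7] w 22.6 t 8.6
shift [-0.4  4.  -0.1]
turn [array([ 0.  , -3.14,  0.  ]), array([-0.   ,  0.002,  0.   ])] joints [ 0.72  0.39 -0.4   0.   -0.78 -0.84]
```

Request:
play_rows(series=[[0,0.0035,0,0,0,0,0.01]])

```text
clock: 8.7
position: [491.2, 215.5, 80.9]
ee_rot: [-0.045, -0.706, 0.706, 0.045]
contact_force: [-3.8, -0.5, 9.0]
gripper_width: 22.4
```

```bash
python3 -c "
from h import *
todo((491.2,215.4,79.5),-7.4)"
```

```text
pos [491.2 215.5  80.9] F [-3.8 -0.5  9. ] w 22.4 t 8.7
shift [0.  1.4 0.1]
turn [array([-0.000e+00, -3.139e+00,  1.000e-03]), array([-0.001,  0.002, -0.   ])] joints [ 0.72  0.4  -0.4   0.   -0.77 -0.84]
```

Request:
play_rows(series=[[0,0.0018,0,0,0,0,0.01]])

```text
clock: 8.8
position: [491.2, 215.5, 80.1]
ee_rot: [-0.045, -0.705, 0.706, 0.045]
contact_force: [-4.9, 0.6, 9.7]
gripper_width: 22.9
```

```bash
python3 -c "
from h import *
todo((491.2,215.4,79.5),-7.4)"
```

```text
pos [491.2 215.5  80.1] F [-4.9  0.6  9.7] w 22.9 t 8.8
shift [0.  0.6 0.1]
turn [array([-0.000e+00, -3.139e+00,  2.000e-03]), array([-0.001,  0.003, -0.   ])] joints [ 0.72  0.4  -0.4   0.   -0.77 -0.84]
```

Request:
play_rows(series=[[0,-0.003,0,0,0,0,0.01]])

```text
clock: 8.9
position: [491.2, 215.5, 83.8]
ee_rot: [-0.044, -0.705, 0.706, 0.044]
contact_force: [-2.7, -0.5, 6.1]
gripper_width: 22.6
```

Request:
play_rows(series=[[0,-0.003,0,0,0,0,0.01]])

```text
clock: 9.0
position: [491.2, 215.6, 87.5]
ee_rot: [-0.044, -0.705, 0.706, 0.044]
contact_force: [-0.1, -0.6, -0.6]
gripper_width: 22.1
```

Request:
play_rows(series=[[0,-0.005,0,0,0,0,0.01]])

```text
clock: 9.1
position: [491.0, 215.5, 92.3]
ee_rot: [-0.044, -0.705, 0.706, 0.044]
contact_force: [0.1, -1.0, -2.2]
gripper_width: 22.9
```

```bash
python3 -c "
from h import *
todo((491.2,215.5,140),-7.4)"
```

```text
pos [491.  215.5  92.3] F [ 0.1 -1.  -2.2] w 22.9 t 9.1
shift [ -0.2 -47.7   0. ]
turn [array([-0.000e+00, -3.138e+00,  3.000e-03]), array([-0.002,  0.004, -0.   ])] joints [ 0.72  0.38 -0.39  0.   -0.8  -0.84]
```

Request:
play_rows(series=[[0,-0.015,0,-0.001,0.004,0,0.01],[0,-0.025,0,0,0,0,0.01],[0,-0.025,0,0,0,0,0.01],[0,0,0,0,0,0,0.01]])

```text
clock: 9.5
position: [490.9, 215.4, 158.0]
ee_rot: [-0.045, -0.705, 0.706, 0.046]
contact_force: [0.8, 0.1, -1.8]
gripper_width: 22.7
```

```bash
python3 -c "
from h import *
todo((518.3,-93.4,160),-7.4)"
```

```text
pos [490.9 215.4 158. ] F [ 0.8  0.1 -1.8] w 22.7 t 9.5
shift [-67.2  -1.5 302.6]
turn [array([-2.000e-03,  3.141e+00, -3.000e-03]), array([-0.002, -0.001,  0.001])] joints [ 0.72  0.3  -0.31  0.   -0.96 -0.85]
```

Request:
play_rows(series=[[-0.0068,-0.001,0.03,0,0,0,0.01],[-0.0068,0,0.03,0,0,0,0.01],[-0.0068,0,0.03,0,0,0,0.01],[-0.0068,0,0.03,0,0,0,0.01],[-0.0068,0,0.03,0,0,0,0.01],[-0.0068,0,0.03,0,0,0,0.01],[-0.0068,0,0.03,0,0,0,0.01],[-0.0068,0,0.03,0,0,0,0.01],[-0.0068,0,0.03,0,0,0,0.01],[0,0,0,0,0,0,0.01]])

```text
clock: 10.5
position: [512.3, -69.8, 146.4]
ee_rot: [-0.04, -0.705, 0.706, 0.051]
contact_force: [-0.4, -0.0, -2.6]
gripper_width: 22.5
```

```bash
python3 -c "
from h import *
todo((518.3,-93.4,100),-7.4)"
```

```text
pos [512.3 -69.8 146.4] F [-0.4 -0.  -2.6] w 22.5 t 10.5
shift [-9.8 46.3 22.5]
turn [array([-0.025,  3.141, -0.005]), array([-0.003, -0.   ,  0.016])] joints [ 0.18  0.29 -0.36 -0.   -0.93 -0.31]
```

Request:
play_rows(series=[[-0.0098,0.012,0.0225,-0.003,0,0.016,0.01],[0,0.016,0,0,0,0,0.01],[0,0.016,0,0,0,0,0.01]])

```text
clock: 10.8
position: [519.4, -94.7, 99.8]
ee_rot: [0.048, 0.706, -0.705, -0.046]
contact_force: [-0.6, -0.1, -2.0]
gripper_width: 22.3
```

```bash
python3 -c "
from h import *
todo((518.3,-93.4,80),-7.4)"
```

```text
pos [519.4 -94.7  99.8] F [-0.6 -0.1 -2. ] w 22.3 t 10.8
shift [ 1.3 19.8 -1.1]
turn [array([4.000e-03, 3.139e+00, 2.000e-03]), array([ 0.001, -0.003, -0.003])] joints [ 0.13  0.36 -0.41 -0.   -0.8  -0.26]
```

Request:
play_rows(series=[[0.0015,0.01,-0.001,0.001,-0.003,-0.004,0.01],[0.001,0.01,0,0,0,-0.002,0.01]])

```text
clock: 11.0
position: [515.4, -93.0, 76.4]
ee_rot: [0.043, 0.706, -0.706, -0.048]
contact_force: [1.0, -0.2, -1.1]
gripper_width: 22.7
```

```bash
python3 -c "
from h import *
todo((518.3,-93.4,61.2),-7.4)
e=grab('side','s5.png');d=grab('wrist','w5.png')
a=d['color'][180:480,120:520];b=cv2.resize(e['color'][220:400,240:480],(400,300))
cv2.imwrite('pics/m5.png',cv2.hconcat([a,b])[:,:,::-1])"
```

```text
pos [515.4 -93.   76.4] F [ 1.  -0.2 -1.1] w 22.7 t 11.0
shift [-3.  15.1  0.1]
turn [array([-1.200e-02,  3.141e+00, -1.000e-03]), array([-0.   , -0.   ,  0.008])] joints [ 0.13  0.39 -0.43 -0.   -0.76 -0.26]
```

View pics/m5.png

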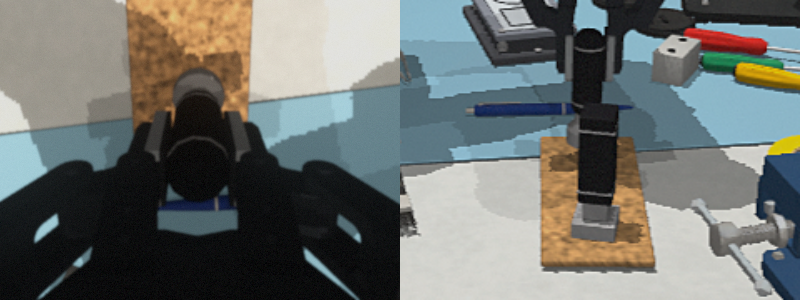

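The stamp is upright in the grip over the rest's far end and clear of the square stamp. I'll lower it in checked steps.

Request:
play_rows(series=[[-0.003,0.006,0,0,0,0.008,0.01]])

```text
clock: 11.2
position: [518.4, -93.1, 70.2]
ee_rot: [-0.045, -0.705, 0.706, 0.046]
contact_force: [-0.1, 0.2, -0.8]
gripper_width: 22.3
```

```bash
python3 -c "
from h import *
todo((518.3,-93.4,61.2),-7.4)"
```

```text
pos [518.4 -93.1  70.2] F [-0.1  0.2 -0.8] w 22.3 t 11.2
shift [0.  9.  0.3]
turn [array([ 0.000e+00, -3.141e+00,  1.000e-03]), array([-0.001,  0.   ,  0.   ])] joints [ 0.13  0.4  -0.44  0.   -0.73 -0.26]
```

Request:
play_rows(series=[[0,0.005,0,0,0,0,0.01]])

```text
clock: 11.3
position: [518.7, -92.8, 65.1]
ee_rot: [-0.046, -0.705, 0.706, 0.045]
contact_force: [-0.0, -0.0, -1.8]
gripper_width: 22.5
```

Request:
play_rows(series=[[0,0.003,0,0,0,0,0.01]])

```text
clock: 11.4
position: [519.0, -92.7, 62.0]
ee_rot: [-0.046, -0.705, 0.706, 0.045]
contact_force: [-0.4, -0.3, -1.3]
gripper_width: 22.8
```

```bash
python3 -c "
from h import *
todo((518.3,-93.4,61.2),-7.4)"
```

```text
pos [519.  -92.7  62. ] F [-0.4 -0.3 -1.3] w 22.8 t 11.4
shift [0.6 0.8 0.8]
turn [array([-2.00e-03, -3.14e+00,  1.00e-03]), array([-0.   ,  0.001, -0.002])] joints [ 0.13  0.41 -0.45  0.   -0.71 -0.26]
```

Request:
play_rows(series=[[0,0.001,0,0,0,-0.002,0.01]])

```text
clock: 11.5
position: [518.9, -92.6, 60.9]
ee_rot: [-0.045, -0.706, 0.706, 0.045]
contact_force: [-2.0, 0.2, 4.0]
gripper_width: 22.6
```

Request:
play_rows(series=[[0,0.0008,0,0,0,0,0.01]])

```text
clock: 11.6
position: [519.0, -92.7, 60.8]
ee_rot: [-0.045, -0.705, 0.706, 0.045]
contact_force: [-2.6, 0.6, 8.1]
gripper_width: 22.6
```

```bash
python3 -c "
from h import *
todo((518.3,-93.4,61.2),-7.4)"
```

```text
pos [519.  -92.7  60.8] F [-2.6  0.6  8.1] w 22.6 t 11.6
shift [ 0.6 -0.4  0.8]
turn [array([ 1.00e-03, -3.14e+00,  1.00e-03]), array([-0.001,  0.002,  0.001])] joints [ 0.13  0.41 -0.45  0.   -0.71 -0.26]
```

Request:
play_rows(series=[[0,-0.0003,0,0,0,0,0.02],[0,0,0,0,0,0,0.024],[0,0,0,0,0,0,0.027],[0,0,0,0,0,0,0.03],[0,0,0,0,0,0,0.036],[0,0,0,0,0,0,0.042]])

```text
clock: 12.2
position: [521.1, -92.6, 62.9]
ee_rot: [-0.047, -0.706, 0.706, 0.043]
contact_force: [-1.1, -0.6, 0.4]
gripper_width: 42.1
```

```bash
python3 -c "
from h import *
todo((518.3,-93.4,61.2),-7.4)
d=grab('wrist','w6.png')"
```

```text
pos [521.1 -92.6  62.9] F [-1.1 -0.6  0.4] w 42.1 t 12.2
shift [2.7 1.6 1.1]
turn [array([-0.008, -3.139, -0.   ]), array([ 0.   ,  0.002, -0.005])] joints [ 0.13  0.41 -0.44  0.   -0.71 -0.26]
```

View pics/w6.png

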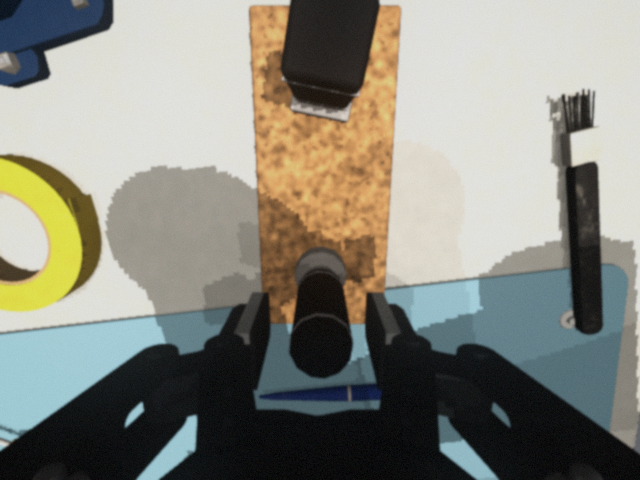

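The stamp stands upright with its top at about (321,347), free between the pads (268-368). I'll open fully and rise straight up.

Request:
play_rows(series=[[0.0015,0,0,0,0,-0.004,0.06],[0,0,0,0,0,0,0.08],[0,-0.01,0,0,0,0,0.085],[0,-0.02,0,0,0,0,0.085],[0,-0.03,0,0,0,0,0.085],[0,-0.03,0,0,0,0,0.085],[0,-0.03,0,0,0,0,0.085],[0,0,0,0,0,0,0.085],[0,0,0,0,0,0,0.085]])

```text
clock: 13.15
position: [519.2, -92.7, 191.0]
ee_rot: [-0.045, -0.706, 0.706, 0.044]
contact_force: [-1.5, 0.9, -1.2]
gripper_width: 84.7
```

```bash
python3 -c "
from h import *
todo((518.3,-93.4,61.2),-7.4)
e=grab('side','s7.png');d=grab('wrist','w7.png')
a=cv2.resize(d['color'],(400,300));b=cv2.resize(e['color'][180:400,200:480],(400,314))[:300]
cv2.imwrite('pics/m7.png',cv2.hconcat([a,b])[:,:,::-1])"
```

```text
pos [519.2 -92.7 191. ] F [-1.5  0.9 -1.2] w 84.7 t 13.15
shift [  1.  129.8   0.7]
turn [array([-2.000e-03, -3.139e+00,  1.000e-03]), array([-0.   ,  0.002, -0.001])] joints [ 0.13  0.25 -0.29  0.   -1.02 -0.26]
```

View pics/m7.png

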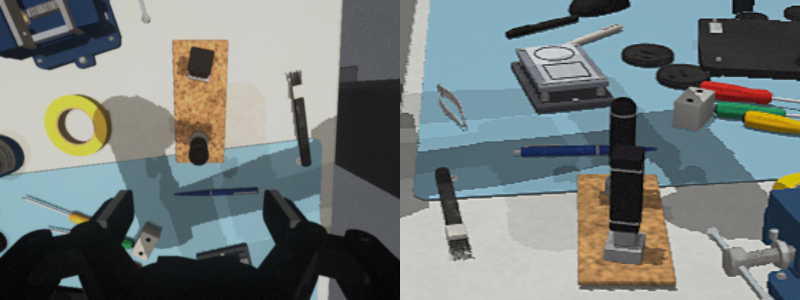

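Both stamps stand upright on the rest, the platen is back up and the gripper is clear.

```bash
python3 -c "
from h import *
print(job_done())"
```

```text
the job is handed in; nothing more can be done
None
```

I pressed the round stamp upright inside the circle, lifted it straight up, stood it back on the cork rest and handed the job in at about 13 s. I never touched the square stamp.

- **Press:** The TCP dropped about 7 mm past first contact. The net vertical force was about 11.5 N, which also means about 7 mm of sink, so the platen was well past half-way and not at its stop. The platen travel was not measured directly.
- **Position:** Before the press, the wrist view put the foot on the circle's centre to within about 2 mm. During the press and lift the TCP's sideways position changed by less than 0.5 mm.
- **Sideways force:** About 5 N built up during the press and went away on lifting. I saw no sign of sliding, but I did not look at the circle close up afterwards.
- **Final check:** The last pictures show both stamps standing upright on the rest, the plate back up and the open gripper well above everything. No check failed.

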